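Run the lamp carriage round the curved bar to its stop

TASK

Fit the lamp carriage back on the curved bar of the lens test stand: thread it over the bar's free end with its lamp window facing the lens, then run it round the bend, turning it with the bar, until it bears lightly against the red-faced stop collar, and leave it hanging upright there. Work by feel and do not force it: the carriage must not be jammed on the bar, the stop collar must not be pushed out of its setting, and the other things on the bench are to be left alone.

Things in the scene. Friction and masses are not known exactly. Their poses are not given: they have to be found in the camera images.
- carriage: Lamp carriage, loose, 0.24 to 0.38 kg: bored aluminium block, 30 mm cube, grip fin on top, dark lamp box below. Origin on the bore axis at half length, 49 mm above the bench while it stands there. x: along the bore, the way it goes on to the bar and travels; y: level, out of the lamp window; z: up. Its weight lies some 14 mm below the bore axis, so it hangs upright on the bar.
- bore_end (a point): centre of the bore's mouth at the carriage's leading end, 15 mm along carriage +x from its origin; axes as the carriage's. The bore is round, 15 mm in diameter, bronze lined, straight and right through (30 mm long). In its floor, at half length, sits a white sprung brake shoe, a dome standing 4.7 mm up into the bore: the bar pushes it down some 1.7 mm with 2 to 3 N, so the carriage drags on the bar (2 to 7 N) and stays where it is put.
- grip_fin (a point): middle of the carriage's black, yellow-tipped grip fin, 40 mm above the bore axis, 9 mm below the fin's top, 25 mm above the block; axes as the carriage's. The fin is 26 mm along x and 12 mm thick along y; its flat faces look to +y and -y. It is hard plastic and wants a firm grip (100 N does no harm), as the drag on the bar tends to tip the carriage in a loose one.
- lamp_window (a point): centre of the carriage's white lamp window, in a round metal bezel that stands 8 mm out of the lamp box: 26 mm along carriage +y, 32 mm below the bore axis. The lamp box is 34 mm along x, y from -22 to +18 mm, from 15 to 49 mm below the bore axis.
- stand: Lens test stand, fixed: a camera on a pedestal, lens pointing along the stand's +x, and round it a bare steel guide bar, 12 mm thick, bent in a level arc of 180 mm radius (to the bar's axis), axis 125 mm above the bench. Origin on the bench under the arc's centre, z up. Anticlockwise from the stand's +x (from above), the bar runs from -50 degrees (free end) to +58 degrees (post).
- bar_centre (a point): centre of the bar's arc, at the height of the bar's axis (125 mm), at the front of the camera's lens; axes as the stand's. Camera and lens reach from here 135 mm back along the stand's -x, are 136 mm wide and stand 163 mm above the bench.
- bar_tip (a point): on the bar's axis at its free end (-50 degrees); the rounded nose stands 6 mm farther out. x: level, tangent to the bar, pointing into it (the way the carriage goes on); y: level, towards the arc's centre; z: up
- stop_stretch (a point): fixed point on the bar's axis at +22 degrees, middle of the stretch where the stop collar sits (28 mm across, 16 mm long, red face towards the free end). The red face is anywhere from +5 to +39 degrees; no reading tells where: see it or feel for it. It holds by friction, slips at about 14 N. Against it, the carriage's origin is about 16 mm before the red face.
- bar_post (a point): centre of the 34 mm square head of the post that alone carries the bar, at +58 degrees; its top is 143 mm, its small knob 161 mm above the bench. No other support touches the bar, so the carriage passes freely from the free end to the collar.
- screwdriver: Bystander: green-handled screwdriver, 170 mm, lying on the bench; origin under its middle
- spare_lens: Bystander: loose black lens barrel standing on end, 68 mm across, 58 mm tall; origin at the centre of its underside
- lens_cap: Bystander: black lens cap, 58 mm across, 9 mm thick, lying flat; origin at the centre of its underside
- sleeve_stack: Bystander: stack of grey plastic sleeves, 60 mm across at the foot, 82 mm tall; origin at the centre of its underside
- pliers: Bystander: small pliers with red handles, 150 mm long, lying flat; origin at the pivot, on the bench
- camera_body: Bystander: loose camera body without lens, 132 mm wide, 107 mm tall; origin at the centre of its underside
- solvent: Bystander: small clear bottle with a red cap, 36 mm across, 85 mm tall; origin at the centre of its underside
- blower: Bystander: black rubber air blower standing nozzle up, 56 mm across, 100 mm tall; origin at the centre of its underside
Not all that is in view belongs to the job. Leave any green look-alike of the carriage alone.

How it is judged (in metres and radians):
On the way, in this order (a step that is already met when the one before it is completed fails the run):
1. the carriage is threaded on the free end of the bar, lamp window towards the lens (x of carriage in the frame of bar_tip between 0.012 and 0.08 m and height (world z) of carriage between 0.12 and 0.13 m and horizontal distance between carriage and bar_centre between 0.175 and 0.185 m and horizontal distance between lamp_window and bar_centre below 0.165 m), for 0.1 s.
2. the carriage, on the bar, bears against the stop collar (at least 1 N) (contact force between carriage and stop_c0 above 1 N and height (world z) of carriage between 0.12 and 0.13 m and horizontal distance between carriage and bar_centre between 0.175 and 0.185 m and horizontal distance between lamp_window and bar_centre below 0.165 m), for 0.1 s.
At the end, for the whole second after the job is handed in: The carriage hangs on the bar by its bore (bore axis within 5 mm of the bar's axis in height and radius), lamp window towards the lens, upright within 0.2 rad, at rest and released, within about 3 mm of lying against the stop collar, and the collar is within 4 mm of where it was set (distance between carriage and stop_c0 below 0.0205 m and height (world z) of carriage between 0.12 and 0.13 m and horizontal distance between carriage and bar_centre between 0.175 and 0.185 m and horizontal distance between lamp_window and bar_centre below 0.165 m and angle between carriage's own z axis and vertical below 0.2 rad and linear speed of carriage below 0.01 m/s and distance of stop_c0 from where it was at the start of the episode below 0.004 m and contact force between carriage and the fingers below 0.05 N); the robot touches nothing.
It fails at once if the carriage is forced against the stand, its bar or collar (more than 40 N in all, its own weight and brake, some 10 N, included) (contact force between carriage and stand above 40 N).
It fails at once if the stop collar is pushed out of its setting (more than 4 mm) (distance of stop_c0 from where it was at the start of the episode above 0.004 m).
It fails at once if a bystander on the bench is disturbed (more than 20 mm) (distance of any of screwdriver, spare_lens, lens_cap, sleeve_stack, pliers, camera_body, solvent, blower from where it was at the start of the episode above 0.02 m).
It also fails if it takes over 61 s, if anything falls off the work surface, if the arm or the gripper's body presses on something with over 40 N, if the wrist force passes 120 N, or if a joint passes its speed limit or range.

ROBOT

A 6-joint arm with a two-finger parallel gripper is mounted at the origin on the work surface. World frame = base frame: x ahead of the robot, y to its left, z up, the work surface at z = 0. Lengths are in mm, angles in degrees, forces in N, time in s.
With the tool pointing down it reaches from about 300 to 850 mm from the base axis. Payload 5.4 kg.
Tool frame: the origin (TCP) lies on the centre line of the jaws, within the pads' length; the fingertips stand 8 mm ahead of it and the grasp point (between the pads) lies 11 mm behind it (tip_reach is the distance from the TCP to the fingertips, in mm); z points along the fingers, y is the line along which they close (so a half turn about z gives the same grasp; the last joint's range is limited). The gripper opens to 85 mm and grips with 20 to 120 N. Pads are 22 mm wide; open, the fingers measure 114 mm over their backs; the gripper's body (76 mm by 85 mm) begins 54 mm behind the grasp point. The pads swing forward as they close: fully open they stand 13 mm farther back than shut.
Start: joints at [52.248, 9.076, 91.501, -0, 79.423, -12.038], TCP at [249.491, 518.035, 239.299] pointing down, gripper open.
Joint ranges: [-166.64, 166.64], [-54.1, 131.32], [10.49, 154.53], [-73.88, 253.88], [9.74, 151.15], [-171.62, 171.62]. Speed limits (degrees/s): [147.25, 147.25, 180, 180, 180, 180].

INTERFACE

Orientations are given as [roll, pitch, yaw] about the fixed x, y, z axes, in that order (R = Rz(yaw) Ry(pitch) Rx(roll)).
In Python, from workcell import move_pose, servo_line, goto_joints, set_gripper, hold, inverse_kinematics, sense, snapshot, camera_model, IKError, sign_off, tip_reach gives the robot as it stands. Calls block until the motion is done:
- move_pose(position, orientation): joint-space move of the TCP to a pose.
- servo_line(position, rotation=None, max_speed=150, contact_N=None): straight line of the TCP; rotation=None keeps the orientation; max_speed is the mean speed in mm/s. With contact_N (N) it stops when the force on the tool has changed by that much, and returns True; else False.
- goto_joints(angles): joint-space move.
- set_gripper(opening, newtons=None): finger opening in mm; newtons is the grip in N (None keeps the last); returns when the fingers have stopped.
- hold(seconds).
- inverse_kinematics(position, orientation): joint angles nearest the present ones, or None.
- sense(): the state.
- snapshot(name): name is "scene" or "top" or "wrist"; returns (picture, depth): 420x560x3 uint8, red, green, blue; 420x560 float32, mm along the optical axis (not along the pixel's ray), 0 where there is no reading.
- camera_model(name): a dict with "K" (3x3 intrinsics, pixels), "dist_coeffs" ([k1, k2, p1, p2, k3] as OpenCV has them; the pictures are not rectified), "rvec" (rotation vector, rad) and "tvec" (3), from world to camera coordinates, as OpenCV has them. Camera axes: x right, y down, z forward; pixel columns grow to the right and rows downward; lengths in mm; the calibration is good to about 2 mm. A picture is of the moment at which its call begins: read the wrist's pose just before it. camera_model takes no time and is no camera call; for the wrist camera it gives the pose at the moment of the call.
A pose or a line that the arm cannot do raises IKError and nothing moves.
- sign_off(): hands the job in; it is judged then, once.
The state is a dict: "time_s": time; "joints": joint angles; "qvel": joint speeds; "joint_torque": joint torques, N m; "position": TCP position; "orientation": TCP orientation; "wrist_force": force on the tool from outside, world axes, zero at the start; "wrist_torque": the same for the moment, N m; "opening": finger opening in mm; "grip_force": force on a finger pad.
Only numpy, scipy, OpenCV 4.12 (cv2) and the standard library are available. Lean on these libraries where they do the work, as an engineer would, in place of code of your own. Each camera call takes 0.05 s, during which the arm holds its last target. There are 200 camera calls.

## Working session

There is one attempt and no reset: what is moved stays moved. The work goes in short steps, each a Python script; the robot and the scene stay as the last script left them, time stands still between calls to the robot, and variables do not carry over. Pictures are saved under pics/ and viewed, at most 13 in all, crops included, and the job is handed in when it is done.

```bash
mkdir -p pics; ls
python3 - <<'E'
from workcell import *
import cv2,numpy as np
for n in("scene","top"):
    p,d=snapshot(n); cv2.imwrite(f"pics/{n}.png",p[:,:,::-1]); np.savez(f"pics/{n}.npz",p=p,d=d,**{k:np.array(v) for k,v in camera_model(n).items()})
    m=camera_model(n);R=cv2.Rodrigues(np.array(m["rvec"],float))[0];print(n,-R.T@np.array(m["tvec"]).ravel(),R[2],m["K"],m["dist_coeffs"])
print(sense())
E
```

```text
pics
scene [1021.72021467  599.52058639  769.31275407] [-0.4294019  -0.58565893 -0.68747191] [[405.49380834   0.         269.26578106]
 [  0.         405.49380834 213.98150134]
 [  0.           0.           1.        ]] [0.01409042 0.         0.         0.         0.        ]
top [ 379.48986513   22.59003403 1074.35309292] [ 0.22268054 -0.00699102 -0.9748664 ] [[382.80129375   0.         282.61247513]
 [  0.         382.80129375 209.67994077]
 [  0.           0.           1.        ]] [-0.04694583  0.          0.          0.          0.        ]
{'time_s': 0.1, 'joints': array([ 5.22507527e+01,  9.11160929e+00,  9.15674344e+01, -1.15212687e-03,
        7.94201187e+01, -1.20387541e+01]), 'qvel': array([-0.0493338 , -0.08047436, -0.20695428,  0.08984048, -0.04496889,
        0.00383497]), 'joint_torque': array([-1.67003459e-04, -3.96988213e+01, -3.32340717e+01, -2.39054280e-04,
        4.13545989e-03, -2.82358627e-05]), 'position': array([249.14754296, 517.62646472, 238.36847781]), 'orientation': array([-1.79902782e+02, -1.95753458e-02,  1.54289703e+02]), 'wrist_force': array([ 0.185281  , -0.63654648,  0.0906069 ]), 'wrist_torque': array([-0.00361   ,  0.00670522, -0.01124881]), 'grip_force': 0.0, 'opening': 85.44054741083822}
```

View pics/scene.png

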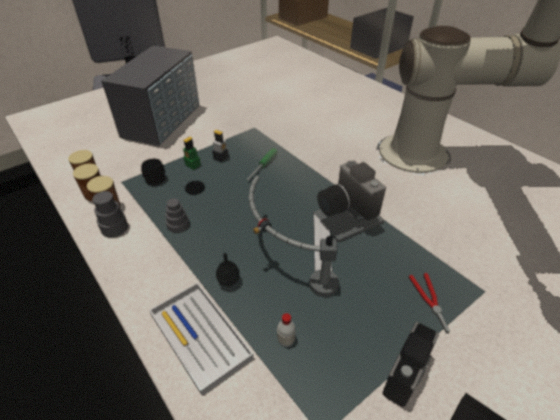

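View pics/top.png

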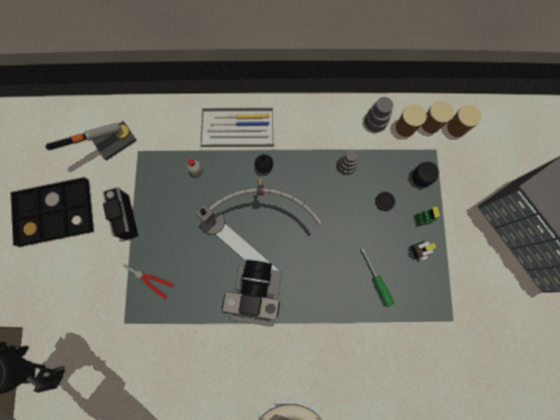

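```bash
cat > h.py <<'E'
import numpy as np,cv2
from workcell import *
def shot(n):
    m=camera_model(n); p,d=snapshot(n); return p,d,m
def load(n):
    z=np.load(f"pics/{n}.npz"); return z["p"],z["d"],z
def rays(m,uv):
    K=np.array(m["K"],float);D=np.array(m["dist_coeffs"],float)
    R=cv2.Rodrigues(np.array(m["rvec"],float))[0];t=np.array(m["tvec"],float).ravel()
    u=cv2.undistortPoints(np.array(uv,float).reshape(-1,1,2),K,D)[:,0]
    return -R.T@t, np.c_[u,np.ones(len(u))]@R     # rays with unit camera z
def onplane(m,uv,z):
    c,r=rays(m,uv); return c+r*((z-c[2])/r[:,2])[:,None]
def cloud(m,d):
    v,u=np.indices(d.shape); c,r=rays(m,np.c_[u.ravel(),v.ravel()])
    P=c+r*d.ravel()[:,None]; P[d.ravel()==0]=np.nan; return P.reshape(*d.shape,3)
def circle(P,r=180):
    from scipy.optimize import least_squares
    s=least_squares(lambda q:np.hypot(*(P-q).T)-r,P.mean(0)-[60,0],loss='soft_l1',f_scale=1.); return s.x,np.std(s.fun)
def save(name,p,box=None,f=1):
    if box: x0,y0,x1,y1=box; p=p[y0:y1,x0:x1]
    cv2.imwrite(f"pics/{name}.png",cv2.resize(p,None,fx=f,fy=f,interpolation=cv2.INTER_CUBIC)[:,:,::-1])
E
python3 - <<'E'
from h import *
p,d,m=load("top"); P=cloud(m,d)
print("table z",np.nanmedian(P[330:400,150:200,2]))
hsv=cv2.cvtColor(p,cv2.COLOR_RGB2HSV)
sel=(P[...,2]>112)&(P[...,2]<140); v,u=np.nonzero(sel); ok=(u>205)&(u<330)&(v>180)&(v<230); v,u=v[ok],u[ok]
A=onplane(m,np.c_[u,v],131)[:,:2]
c,s=circle(A); print("n",len(u),c,s)
a=np.degrees(np.arctan2(*(A-c).T[::-1])); print("ang",a.min(),a.max(), np.hypot(*(A-c).T).min(),np.hypot(*(A-c).T).max())
for px,z in(((422,250),98),((428,216),98),((320,222),131),((207,212),143),((262,188),131)): print(px,onplane(m,[px],z)[0], P[px[1],px[0]])
a=p[170:235,200:330]; b=p[200:265,390:455]
cv2.imwrite("pics/c1.png",np.hstack([cv2.resize(a,(520,260),interpolation=2),cv2.resize(b,(260,260),interpolation=2)])[:,:,::-1])
E
```

```text
table z 0.1393734443432777
n 689 [467.8820257   76.34667615] 6.331128881071706
ang -60.21469785039547 54.539816964387796 160.46275046091003 203.26365015315258
(422, 250) [ 493.5919989  -342.80299769   98.        ] [ 496.86196402 -353.274515     70.01944914]
(428, 216) [ 582.97554161 -366.64884311   98.        ] [ 589.37203146 -378.88440962   67.30873583]
(320, 222) [562.61711873 -77.84694212 131.        ] [562.21432614 -77.62602869 133.07492674]
(207, 212) [587.52110847 204.54282024 143.        ] [587.53072827 204.55123412 142.95693229]
(262, 188) [652.26599833  68.17248594 131.        ] [649.61440046  67.72938877 140.17013165]
```

View pics/c1.png

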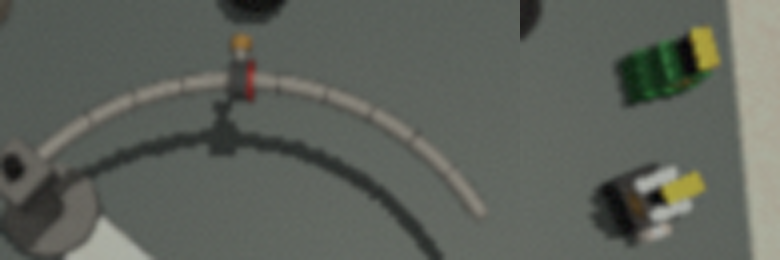

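Top view: two candidates, aluminium block with yellow-tipped fin at (424,248) and the green look-alike at (428,216); the aluminium one is the carriage. The collar's red face is at about (263,190), on the free-end side. Next is a closer look with the wrist camera.

Run:
```python
from h import *
p,d,m=load("top"); P=cloud(m,d)
hsv=cv2.cvtColor(p,cv2.COLOR_RGB2HSV)
v,u=np.nonzero((P[...,2]>122)&(P[...,2]<138)); ok=(u>215)&(u<325)&(v>180)&(v<230)&(abs(u-262)>7); v,u=v[ok],u[ok]
A=onplane(m,np.c_[u,v],129)[:,:2]; c=np.array([467.9,76.3])
for _ in range(6):
    A2=A[abs(np.hypot(*(A-c).T)-180)<9]; c,s=circle(A2)
a=np.degrees(np.arctan2(*(A2-c).T[::-1])); print(len(A2),c,s,np.sort(a)[[0,3,-1]])
H=onplane(m,[(207,212)],150)[0][:2]-c;print("post ang",np.degrees(np.arctan2(H[1],H[0])),np.hypot(*H))
f=onplane(m,[(431,246.5)],98)[0]; print("fin",f)
move_pose([f[0]-40,f[1]+10,300],[180,0,154]); 
p,d,m=shot("wrist"); c0,r=rays(m,[(280,210)]); print(sense()["time_s"],c0,r); save("w1",p); np.savez("pics/w1.npz",p=p,d=d,**{k:np.array(v) for k,v in m.items()})
```

```text
492 [468.73321478  77.54722975] 3.549620294622489 [-60.56717366 -59.75622662  38.01255959]
post ang 46.9818811059378 171.8253519324344
fin [ 502.3990073  -367.19373926   98.        ]
3.3083 [ 397.85727638 -324.32653248  434.29403051] [[ 0.25035193 -0.12794493 -0.95967624]]
```

View pics/w1.png

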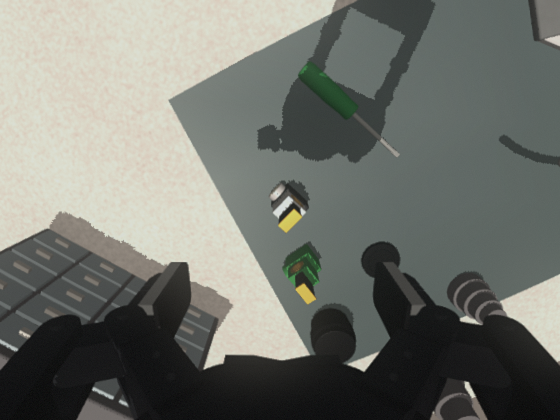

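The wrist view shows the carriage at (288,208) with its yellow fin tip at (290,219), and the green look-alike at (302,272). The round metal bezel appears at (279,190). I'll measure the fin and enlarge it.

Run:
```python
from h import *
p,d,m=load("w1"); P=cloud(m,d)
hsv=cv2.cvtColor(p,cv2.COLOR_RGB2HSV); M=cv2.inRange(hsv,(20,120,120),(35,255,255)); M[:, :250]=0; M[240:]=0;M[:160]=0
v,u=np.nonzero(M); top=P[v,u]; print("yellow z pct",np.nanpercentile(top[:,2],[5,50,95]))
k=top[:,2]>95; A=onplane(m,np.c_[u,v],98)[:,:2]; A=A[k].astype(np.float32)
print("rect",k.sum(),cv2.minAreaRect(A)); 
w,V=np.linalg.eigh(np.cov(A.T)); print("long axis deg",np.degrees(np.arctan2(V[1,1],V[0,1])),A.mean(0),np.sqrt(12*w))
g=P[175:235,262:315].reshape(-1,3); b=g[(g[:,2]>60)&(g[:,2]<68)]; print("block top",len(b),cv2.minAreaRect(b[:,:2].astype(np.float32)))
b=onplane(m,[(279,190)],17); print("bezel guess",b, d[190,279],P[190,279])
save("w1c",p,(255,165,325,245),7)
```

```text
yellow z pct [96.59447423 98.01395041 99.218301  ]
rect 269 ((501.3525390625, -364.9141845703125), (13.116754531860352, 26.244956970214844), 20.47806739807129)
long axis deg 109.06579083741106 [ 501.013   -364.69394] [13.56594951 26.39788867]
block top 251 ((501.17437744140625, -364.84527587890625), (30.3873291015625, 29.123653411865234), 20.228973388671875)
bezel guess [[ 480.69096609 -368.74381064   17.        ]] 415.22894 [ 478.43061392 -367.53175922   28.38705123]
```

View pics/w1c.png

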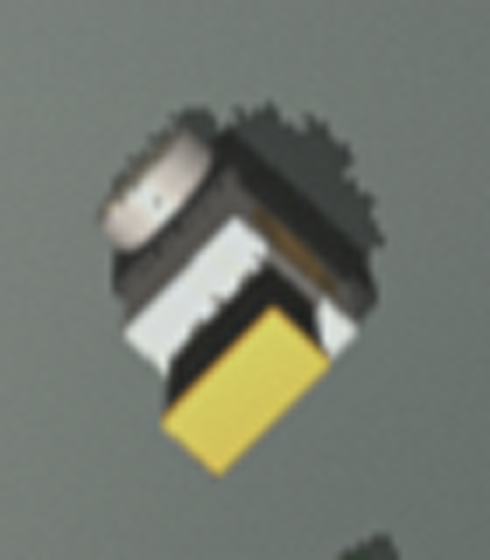

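The rendering is clear: fin centre is (501.2,-364.8), and top z 98 and the 30 mm block are as given. The bezel lies at 200° from it, so the carriage's +x yaw is 110.3°. Now a close look at the bar.

Run:
```python
from h import *
move_pose([605,25,300],[180,0,160]); 
p,d,m=shot("wrist"); print(sense()["time_s"]); save("w2",p); np.savez("pics/w2.npz",p=p,d=d,**{k:np.array(v) for k,v in m.items()})
P=cloud(m,d); c=np.array([468.7,77.5])
Q=P.reshape(-1,3); Q=Q[~np.isnan(Q[:,0])]
B=Q[(Q[:,2]>121)&(Q[:,2]<134)]
for _ in range(5):
    r=B[:,:2]-c; A=B[abs(np.hypot(*r.T)-180)<7.5]; c,s=circle(A[:,:2])
a=np.degrees(np.arctan2(*(A[:,:2]-c).T[::-1])); print(len(A),c,s,"ang",np.percentile(a,[0,.2,1,99,100]),"ztop",np.percentile(A[:,2],[95,99.5]))
t=A[a<a.min()+6]; print("crest z near tip",np.percentile(t[:,2],[90,99]))
# red face
hsv=cv2.cvtColor(p,cv2.COLOR_RGB2HSV); M=(cv2.inRange(hsv,(0,120,60),(8,255,255))|cv2.inRange(hsv,(172,120,60),(180,255,255)))>0
R=P[M&(P[...,2]>110)&(P[...,2]<150)]; ra=np.degrees(np.arctan2(*(R[:,:2]-c).T[::-1])); print("red",len(R),np.percentile(ra,[2,10,50,90]),R.mean(0))
```

```text
4.8667
3674 [465.83815346  78.25624574] 3.267815649851893 ang [-59.98709719 -59.59846473 -58.61221863  42.39561367  43.08121974] ztop [131.29749797 133.03340422]
crest z near tip [131.19714831 131.97347752]
red 89 [-3.72937963 -3.66202624 -3.32645733 -2.86741258] [645.03033772  67.94913887 134.9464253 ]
```

View pics/w2.png

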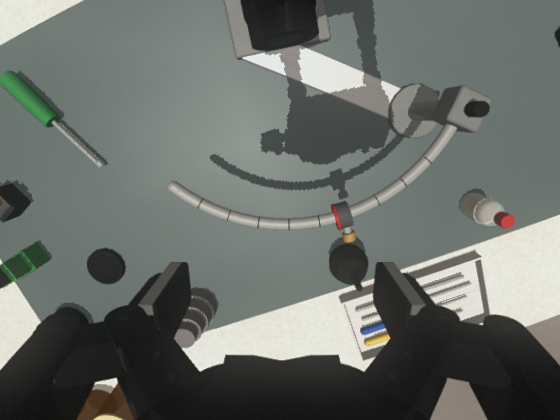

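The wrist view has the whole bar: rounded nose at (172,185), collar with red face at (337,216), post head at (465,108). I'll refine the arc from silhouette rays on the axis plane in both views.

```bash
cat > bar.py <<'E'
from h import *
for n,c in(("top",(468.7,77.5)),("w2",(465.8,78.3))):
    p,d,m=load(n); P=cloud(m,d); c=np.array(c)
    M=(P[...,2]>105)&(P[...,2]<139)
    v,u=np.nonzero(M); S=onplane(m,np.c_[u,v],125)[:,:2]
    for it in range(6):
        r=np.hypot(*(S-c).T); a=np.degrees(np.arctan2(*(S-c).T[::-1]))
        ok=(abs(r-180)<12)&(a>-62)&(a<40); s=S[ok]; aa=a[ok]
        mids=[]
        for b in np.arange(-57,38,2):
            if -8<b<6: continue
            k=abs(aa-b)<1; 
            if k.sum()>8: rr=np.hypot(*(s[k]-c).T); q=(rr.min()+rr.max())/2; mids.append(c+q*np.array([np.cos(np.radians(b)),np.sin(np.radians(b))]))
        mids=np.array(mids); c,sd=circle(mids)
    w=[np.ptp(np.hypot(*(s[abs(aa-b)<1]-c).T)) for b in(-50,-30,-15,20)]
    print(n,len(mids),c,sd,"nose",np.sort(aa)[:4],"width",w)
    Q=P[(P[...,2]>141)&(P[...,2]<145)]; Q=Q[abs(np.hypot(*(Q[:,:2]-c).T)-180)<26]; Q=Q[Q[:,1]>150]
    if len(Q): R=cv2.minAreaRect(Q[:,:2].astype(np.float32)); e=np.array(R[0])-c; print("post",R,np.degrees(np.arctan2(e[1],e[0])),np.hypot(*e))
    hsv=cv2.cvtColor(p,cv2.COLOR_RGB2HSV); K=cv2.inRange(hsv,(0,110,50),(8,255,255))|cv2.inRange(hsv,(172,110,50),(180,255,255))
    v,u=np.nonzero(K); X=onplane(m,np.c_[u,v],139)[:,:2]; k=abs(np.hypot(*(X-c).T)-180)<14; ra=np.degrees(np.arctan2(*(X[k]-c).T[::-1])); print("red",k.sum(),np.percentile(ra,[5,50,95]))
E
python3 bar.py
```

```text
top 41 [469.96705436  77.80081783] 0.26734588222055905 nose [-60.80551528 -60.40694937 -60.11518247 -59.99858927] width [np.float64(11.208978281457007), np.float64(11.783300699656905), np.float64(10.958941561002774), np.float64(11.875083022864175)]
post ((587.1111450195312, 212.71658325195312), (33.6973876953125, 33.287139892578125), 45.4803352355957) 49.03300922398475 178.67568871233766
red 10 [-3.90289126 -3.31556923 -3.10847551]
w2 41 [468.04456836  78.32962515] 0.2226765280212064 nose [-60.70592839 -60.64528298 -60.58383378 -60.52010732] width [np.float64(12.57165175202752), np.float64(12.616075018659643), np.float64(12.579713850288812), np.float64(13.142361829552641)]
post ((586.4613037109375, 213.23541259765625), (33.976802825927734, 33.712669372558594), 48.945884704589844) 48.724193977319295 179.50513836528967
red 85 [-4.00663429 -3.44910297 -2.8886885 ]
```

Both views agree within 2 mm: centre ≈ (469,78), post at 48.9° and nose at -60.6°, giving a stand yaw of -9°. The red face is at -4°, which is +5° on the stand. Now I grasp and carry the carriage to just before the tip.

```bash
cat >> h.py <<'E'
C=np.array([468.8,78.2]); TIP=-58.9; R0=180.; ZT=-11+40
def pose(L,dr=0.,z=124.,da=0.):
    """TCP pose with the carriage's bore mouth L mm (arc) past the bar tip; dr: radial offset outward"""
    s=np.clip(L/2,0,15)+max(L-30,0); th=np.radians(TIP+da+np.degrees(s/R0))
    n=np.array([np.cos(th),np.sin(th)]); t=np.array([-n[1],n[0]])
    k=min(L,30)/2-15
    q=C+(R0+dr)*n+t*k
    return [q[0],q[1],z+ZT],[180,0,np.degrees(th)+90]
def F(n=3):
    f=np.mean([sense()["wrist_force"] for _ in range(n)],0); return f
def ftr(yaw):
    f=F(); y=np.radians(yaw); t=np.array([np.cos(y),np.sin(y)]); return np.round([f[:2]@t, f[:2]@[t[1],-t[0]], f[2]],1) # tangential, radial out, up
E
python3 - <<'E'
from h import *
for y in(110.3,31,81):
    for L,zz in((-45,153),(60,153),(172,153)):
        print(L,y,np.round(inverse_kinematics(*pose(L)),0)) if y==31 else None
print(inverse_kinematics([501.2,-364.8,78],[180,0,110.3]))
set_gripper(45,100)
move_pose([501.2,-364.8,180],[180,0,110.3])
servo_line([501.2,-364.8,78],max_speed=120)
print(sense()["time_s"],F()); set_gripper(5,100); s=sense(); print(s["opening"],s["grip_force"],F(),s["position"],s["time_s"])
servo_line([501.2,-364.8,190],max_speed=150); print("lift",F(),sense()["opening"])
p,o=pose(-45); p[2]=190; servo_line(p,o,max_speed=150); p[2]=124+ZT; servo_line(p,max_speed=100)
hold(.3); s=sense(); print(s["time_s"],s["position"],s["orientation"],o,p,ftr(o[2]))
pp,d,m=shot("scene"); save("s2",pp,(190,130,390,300),4); pp,d,m=shot("wrist"); save("w3",pp); np.savez("pics/w3.npz",p=pp,d=d,**{k:np.array(v) for k,v in m.items()})
E
```

```text
-45 31 [-23.   8. 102.  -0.  69.  36.]
60 31 [-16.  17.  92.  -0.  71.  28.]
172 31 [-6. 24. 83. -0. 73.  3.]
[-47.20139233  25.08240112  91.11160568   0.          63.80599319
 -67.50139233]
7.8917 [-0.27217231 -0.24999324  0.92839673]
10.650087491751572 98.04022192955017 [1.022298   0.97025061 4.11257847] [ 501.92045403 -365.28822425   79.03913393] 8.2917
lift [-0.28716114  0.39234856 -3.1552352 ] 10.382466766822501
11.9667 [530.07127918 -95.47253522 153.68400172] [ 1.79940265e+02 -4.19455263e-02  3.11011694e+01] [180, 0, np.float64(31.1)] [np.float64(529.6659835234833), np.float64(-95.29807506055813), 153] [-0.7  0.2 -3.8]
```

View pics/w3.png

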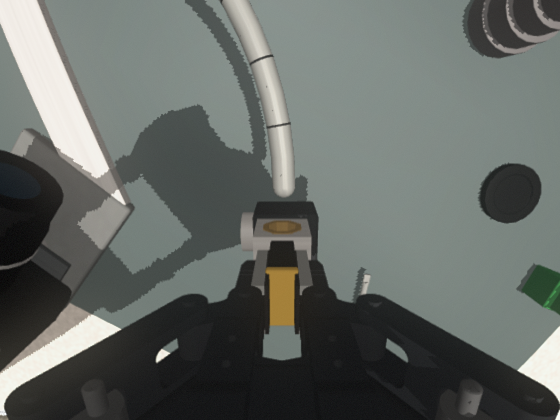

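View pics/s2.png

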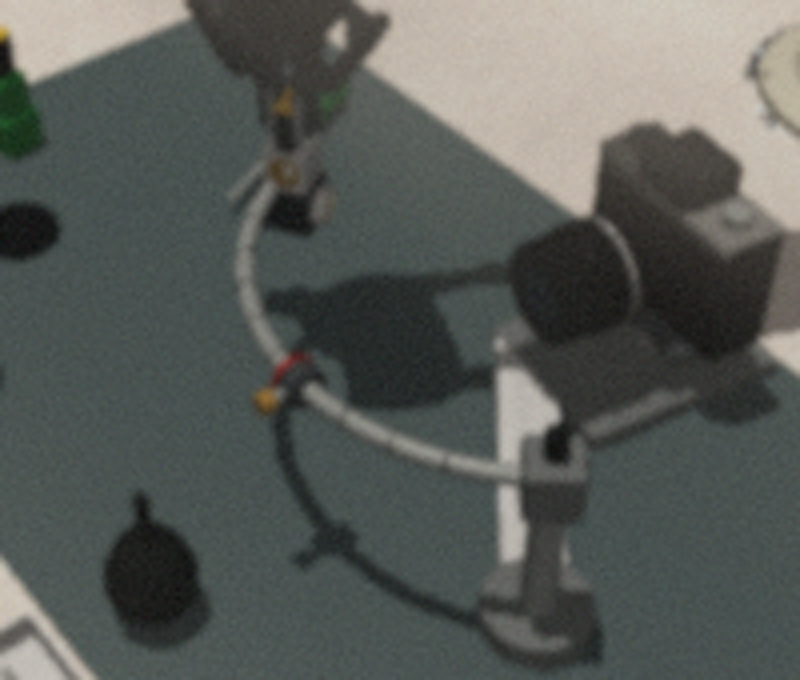

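The wrist view shows the bronze mouth at (283,227) directly facing the bar nose at (284,190), with the window (bezel at 247,232) on the lens side. I measure the lateral relation and fix the helper's negative-L term.

```bash
sed -i 's|k=min(L,30)/2-15|k=min(L,30)-np.clip(L/2,0,15)-15|' h.py
python3 - <<'E'
from h import *
p,d,m=load("w3"); P=cloud(m,d)
hsv=cv2.cvtColor(p,cv2.COLOR_RGB2HSV)
M=cv2.inRange(hsv,(12,90,60),(28,255,255)); M[:215]=0;M[242:]=0;M[:,:255]=0;M[:,312:]=0
v,u=np.nonzero(M); print("bronze px",len(u),u.min(),u.max(),v.min(),v.max(),hsv[227,283])
th=np.radians(TIP);n=np.array([np.cos(th),np.sin(th)]);t=np.array([-n[1],n[0]]);T=C+180*n
f=lambda q:np.round(np.c_[(q[:,:2]-T)@t,(q[:,:2]-T)@n,q[:,2]],1)  # along, radial out, z
B=P[v,u]; b=f(B); print("bronze depth along/rad/z: med",np.nanmedian(b,0),"min",np.nanmin(b,0),"max",np.nanmax(b,0))
print("mouth centre ray at z124",f(onplane(m,[((u.min()+u.max())/2,(v.min()+v.max())/2)],124)))
Q=(P[...,2]>105)&(P[...,2]<139); vv,uu=np.nonzero(Q); S=f(onplane(m,np.c_[uu,vv],125)); S=S[(abs(S[:,1])<15)&(S[:,0]>-12)&(S[:,0]<60)]
print("nose along",S[:,0].min())
for a in(0,5,10,15,20,30,40):
    k=abs(S[:,0]-a)<1.5; r=S[k,1]; print(a,"rad",r.min(),r.max(),"mid-arc",(r.min()+r.max())/2-(np.sqrt(180**2-a*a)-180))
s=sense();print("tcp",f(np.array([s["position"]])))
g=b[:,2]; 
blk=P[235:262,255:312].reshape(-1,3); blk=f(blk[~np.isnan(blk[:,0])]); k=abs(blk[:,2]-139)<4; print("block top z",k.sum(),np.median(blk[k],0),blk[k].min(0),blk[k].max(0))
E
```

```text
bronze px 396 263 300 221 233 [ 19 126 121]
bronze depth along/rad/z: med [-23.7  -0.7 118.6] min [-28.9 -11.  113.9] max [-22.6   9.3 135. ]
mouth centre ray at z124 [[-23.7  -0.9 124. ]]
nose along -5.9
0 rad -5.9 5.7 mid-arc -0.10000000000000009
5 rad -5.9 5.7 mid-arc -0.030542154465825977
10 rad -6.4 5.6 mid-arc -0.12200755611427816
15 rad -6.8 5.0 mid-arc -0.2739111465209816
20 rad -7.3 4.5 mid-arc -0.2854381999831843
30 rad -8.7 3.4 mid-arc -0.13239349298847802
40 rad -11.0 1.4 mid-arc -0.2992877478424303
tcp [[-37.3   0.2 153.4]]
block top z 725 [-25.7   0.8 138.3] [-36.5 -14.8 135.3] [-23.   14.2 142.9]
```

Within 0.7 mm laterally. I thread gently, checking force.

```bash
cat > thread.py <<'E'
from h import *
dr=0.3; z=124.
p,o=pose(-10,dr,z); servo_line(p,o,max_speed=40); hold(.2); f0=ftr(o[2]); print("base",f0)
for L in(-3,1,5,10,14,18,22,26,31,36):
    p,o=pose(L,dr,z); hit=servo_line(p,o,max_speed=20,contact_N=9); f=ftr(o[2])-f0
    print(L,hit,np.round(f,1),"rad/z",np.round(sense()["wrist_torque"],2),round(sense()["time_s"],1))
    if hit or np.abs(f).max()>10: break
E
python3 thread.py
```

```text
base [-0.4  0.6 -3.6]
-3 False [ 0.4 -0.3  0.3] rad/z [-0.02 -0.02 -0.04] 13.2
1 False [ 1.2 -1.3  1. ] rad/z [ 0.02 -0.18 -0.02] 13.6
5 False [-0.1 -1.2  2.7] rad/z [-0.06 -0.14 -0.05] 13.9
10 False [-0.7  0.4  5.1] rad/z [-0.12  0.06 -0.01] 14.3
14 False [-3.3 -0.9  8.2] rad/z [-0.38  0.51  0.01] 14.7
18 False [-4.5  0.1  9.4] rad/z [-0.51  0.66 -0.02] 15.0
22 False [-4.3 -0.7  9.2] rad/z [-0.52  0.6  -0.01] 15.4
26 False [-4.1 -0.9  9. ] rad/z [-0.51  0.63 -0.01] 15.7
31 False [-3.6 -0.7  9.3] rad/z [-0.61  0.7  -0.01] 16.1
36 False [-3.8 -0.6  9.1] rad/z [-0.57  0.69  0.02] 16.5
```

Threaded with about 4 N drag. It rides slightly low (9 N up), so I'll raise it until the bar just carries it, hold for step 1, then follow the arc.

```bash
cat > run.py <<'E'
from h import *
z=124.; dr=.3; f0=np.array([-.4,.6,-3.6])
for i in range(3):
    f=ftr(pose(36)[1][2])-f0
    if f[2]<5.5: break
    z+=.4; servo_line(*pose(36,dr,z),max_speed=10); hold(.1)
print("z",z,f,sense()["time_s"])
hold(.15)
LS=36; end=15+np.radians(-4.0-TIP)*180-16   # expected L at contact
print("expected stop L",end)
L=36
while L<end-7:
    L=min(L+12,end-7); p,o=pose(L,dr,z); hit=servo_line(p,o,max_speed=30,contact_N=10); f=ftr(o[2])-f0
    print(round(L,1),hit,np.round(f,1),round(sense()["time_s"],1))
    if hit or np.abs(f[:2]).max()>10: print("STOP"); break
    dr+=np.clip(.05*f[1],-.2,.2); z+=np.clip(.05*(f[2]-4),-.2,.2)
print("dr,z",dr,z,L); open("st.txt","w").write(f"{dr} {z} {L}")
E
python3 run.py
```

```text
z 124.80000000000001 [-1.5  2.2  0.6] 17.2333
expected stop L 171.47343668207964
48 False [ 0.6  2.  -1.7] 17.9
60 False [ 0.5  0.5 -1.5] 18.5
72 False [ 1.1 -0.1  0.5] 19.0
84 False [ 0.1 -0.9  3. ] 19.6
96 False [-0.4 -0.2  3.5] 20.1
108 False [-2.1 -1.2  6. ] 20.7
120 False [-1.7 -0.7  6.3] 21.2
132 False [-2.  -1.1  6.1] 21.8
144 False [-0.9  0.5  4.6] 22.3
156 False [-0.7 -0.7  5.2] 22.9
164.5 False [-0.8 -0.7  3.8] 23.3
dr,z 0.1700000000000001 124.55 164.47343668207964
```

```bash
cat > feel.py <<'E'
from h import *
dr,z,L=map(float,open("st.txt").read().split()); f0=np.array([-.4,.6,-3.6])
h=[]; L1=L+16
while L<L1:
    L+=.5; p,o=pose(L,dr,z); servo_line(p,o,max_speed=8); f=ftr(o[2])-f0; h.append(f[0])
    base=np.median(h[:-2][-8:]) if len(h)>4 else None
    print(round(L,1),np.round(f,1),round(sense()["time_s"],2))
    if base is not None and f[0]<base-3.0: print("contact",base); break
    if f[0]<-10: print("limit");break
hold(.3); print(ftr(o[2])-f0, sense()["position"]); open("st.txt","w").write(f"{dr} {z} {L}")
pp,d,m=shot("wrist"); save("w4",pp); np.savez("pics/w4.npz",p=pp,d=d,**{k:np.array(v) for k,v in m.items()})
E
python3 feel.py
```

```text
165.0 [ 0.8 -0.6  4.3] 23.57
165.5 [-0.6 -0.5  3.2] 23.82
166.0 [-3.4  0.1  3. ] 24.07
166.5 [-2.2 -1.2  3.1] 24.32
167.0 [-2.7 -0.5  2.5] 24.57
167.5 [-2.  -0.8  1.9] 24.82
168.0 [-2.4 -0.1  1.5] 25.07
168.5 [-3.  -0.6  0.8] 25.32
169.0 [-1.6 -0.3  0.9] 25.57
169.5 [-2.4 -0.4  1.4] 25.82
170.0 [-1.2  0.4  0.7] 26.07
170.5 [-1.5 -0.7  0.7] 26.32
171.0 [-1.  -0.7  0.3] 26.57
171.5 [-0.2 -0.7  0.6] 26.82
172.0 [-1.4 -0.5  0.1] 27.07
172.5 [ 3.4 -2.8  3.3] 27.32
173.0 [-2.4 -1.7  6.2] 27.57
173.5 [-4.1 -3.6  8.7] 27.82
174.0 [-5.1 -3.8  7.8] 28.07
contact -1.3
[-5.  -2.5  8.4] [647.22673716  51.30035587 154.21491964]
```

View pics/w4.png

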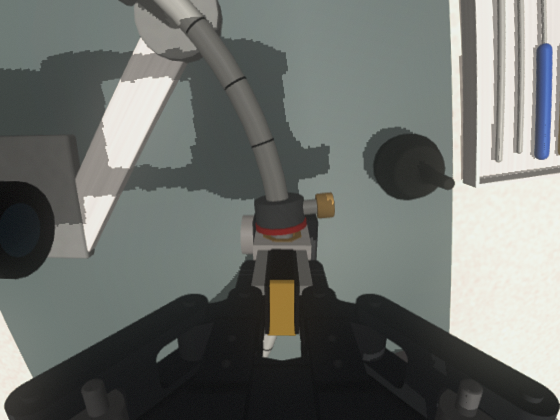

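The wrist view shows the block's front face against the red collar face at (283,237), at the expected place. I check the collar position, press a touch more to be sure of the 1 N, then ease off the lift and release.

```bash
cat > rel.py <<'E'
from h import *
def red(p,d,m):
    hsv=cv2.cvtColor(p,cv2.COLOR_RGB2HSV); K=cv2.inRange(hsv,(0,110,50),(8,255,255))|cv2.inRange(hsv,(172,110,50),(180,255,255))
    v,u=np.nonzero(K); X=onplane(m,np.c_[u,v],139)[:,:2]; k=abs(np.hypot(*(X-C).T)-180)<14; ra=np.degrees(np.arctan2(*(X[k]-C).T[::-1])); return k.sum(),np.percentile(ra,[5,50,95])
print("red at contact",red(*load("w4")))
dr,z,L=map(float,open("st.txt").read().split()); f0=np.array([-.4,.6,-3.6])
p,o=pose(L+.5,dr,z); servo_line(p,o,max_speed=8); hold(.3); print(ftr(o[2])-f0)
z+=.3; p,o=pose(L+.3,dr,z); servo_line(p,o,max_speed=8); hold(.2); print(ftr(o[2])-f0)
set_gripper(40); hold(.2); print(sense()["opening"],sense()["grip_force"],F(),sense()["time_s"])
p[2]=290; servo_line(p,max_speed=120)
th=np.radians(-20); move_pose([605,25,300],[180,0,160]); hold(.3)
q,d,m=shot("wrist"); print("red",red(q,d,m)); np.savez("pics/w5.npz",p=q,d=d,**{k:np.array(v) for k,v in m.items()})
P=cloud(m,d); hsv=cv2.cvtColor(q,cv2.COLOR_RGB2HSV); Y=cv2.inRange(hsv,(20,110,90),(35,255,255))>0
A=P[Y&(abs(P[...,2]-172)<6)]; r=cv2.minAreaRect(A[:,:2].astype(np.float32)); e=np.array(r[0])-C; print("fin",len(A),r,np.median(A[:,2]),"ang",np.degrees(np.arctan2(e[1],e[0])),"rad",np.hypot(*e))
print(red(*load("w2")),sense()["time_s"]); save("w5c",q,(200,120,440,300),3)
E
python3 rel.py
```

```text
red at contact (np.int64(328), array([-3.45907494, -2.7903793 , -1.90030422]))
[-6.  -2.9  9.1]
[-5.1 -2.6  6.8]
39.9386800502402 0.0 [ 0.58345669 -0.08851358 -0.12706385] 30.0083
red (np.int64(82), array([-3.96099235, -3.39260501, -2.84752676]))
fin 423 ((645.7012939453125, 47.694149017333984), (26.919214248657227, 13.775124549865723), 81.390869140625) 172.50086560772928 ang -9.784177193381215 rad 179.51232476825228
(np.int64(82), array([-3.9907943 , -3.42400305, -2.85584806])) 32.9167
```

View pics/w5c.png

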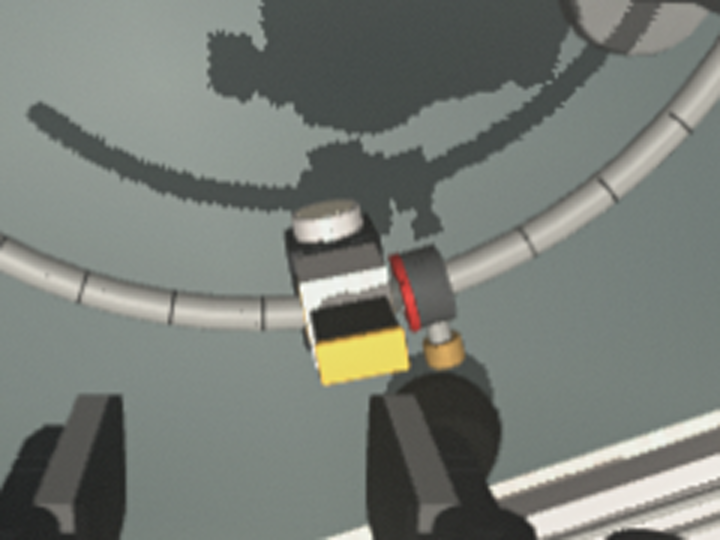

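Collar is unchanged to 0.03°. There may be a slight gap, so I measure the block's front edge against the red face and the tilt.

Run:
```python
from h import *
p,d,m=load("w5"); P=cloud(m,d)
th=np.radians(-9.3); n=np.array([np.cos(th),np.sin(th)]); t=np.array([-n[1],n[0]])
f=lambda A:np.c_[(A[:,:2]-C)@t,(A[:,:2]-C)@n-180,A[:,2]]
Q=f(P[120:300,200:440].reshape(-1,3)); Q=Q[~np.isnan(Q).any(1)]
for nm,a,b in(("fin top",168,177),("block top",134,142),("lampbox top",104,112)):
    k=(Q[:,2]>a)&(Q[:,2]<b)&(abs(Q[:,0])<19)&(abs(Q[:,1])<30); A=Q[k]; 
    if nm=="block top": A=A[(A[:,0]<16)]
    print(nm,len(A),np.round(np.percentile(A,[1,50,99],axis=0),1).tolist(), "slope z/x deg",np.degrees(np.arctan(np.polyfit(A[:,0],A[:,2],1)[0])))
hsv=cv2.cvtColor(p,cv2.COLOR_RGB2HSV); K=(cv2.inRange(hsv,(0,110,50),(8,255,255))|cv2.inRange(hsv,(172,110,50),(180,255,255)))>0
A=f(P[K&(P[...,2]>120)&(P[...,2]<150)]); print("red",len(A),np.round(np.percentile(A,[2,50,98],axis=0),1).tolist())
```

```text
fin top 451 [[-14.7, -7.3, 170.0], [-1.7, -1.3, 172.4], [11.6, 6.2, 173.9]] slope z/x deg -0.01680809073398391
block top 360 [[-15.9, -16.3, 134.4], [-2.3, -11.0, 138.0], [12.6, 8.6, 141.6]] slope z/x deg 0.4389735241422078
lampbox top 224 [[-18.3, -26.9, 104.1], [-3.7, -17.8, 107.4], [15.1, 17.5, 111.8]] slope z/x deg 0.8074905845943591
red 98 [[16.2, -14.8, 122.6], [18.4, -5.2, 135.9], [20.8, 8.4, 138.8]]
```

There's a gap of about 2 mm: the carriage was tipped in the grip and settled upright on release. I'll nudge it the rest of the way at bore height, fingers straddling the bar behind the block, feeling for the collar.

```bash
cat > nudge.py <<'E'
from h import *
th=np.radians(-9.6); n=np.array([np.cos(th),np.sin(th)]); t=np.array([-n[1],n[0]]); yaw=80.4
blk=C+180*n+t*np.radians(-9.8+9.6)*180
def at(x,z,dr=-1.): q=blk+t*x+n*dr; return [q[0],q[1],z]
set_gripper(24); move_pose(at(-31,215),[180,0,yaw]); hold(.2); f0=ftr(yaw)
hit=servo_line(at(-31,127),max_speed=60,contact_N=6); hold(.2); print("down",hit,sense()["position"],ftr(yaw)-f0,sense()["opening"],sense()["time_s"])
if hit: raise SystemExit
f0=ftr(yaw); x=-31; h=[]
while x<-20:
    x+=.4; servo_line(at(x,127),max_speed=8); f=ftr(yaw)-f0; h.append(f[0])
    print(round(x,1),np.round(f,1))
    mv=[a for a in h[:-2] if a<-1.5]
    if (len(mv)>=2 and f[0]<np.median(mv)-3 and h[-2]<np.median(mv)-1.5) or f[0]<-11: print("contact",mv and np.median(mv)); break
hold(.3); print(ftr(yaw)-f0,sense()["time_s"])
E
python3 nudge.py
```

```text
down False [640.14815406  17.12428307 127.2742346 ] [ 0.2 -0.5  0.8] 23.721077696258412 36.4833
-30.6 [-0.4  0.1  0.4]
-30.2 [-0.1 -0.3 -0.4]
-29.8 [ 0.5 -0.8 -0.2]
-29.4 [ 0.5 -0.  -0.1]
-29.0 [-0.1 -0.  -0.6]
-28.6 [-0.5 -0.2  0.2]
-28.2 [ 0.9 -0.4 -0.5]
-27.8 [ 0.1  0.3 -0.1]
-27.4 [-0.3  0.7  0.1]
-27.0 [ 0.4 -0.3  0.2]
-26.6 [-0.7  0.7 -0.7]
-26.2 [-1.9  0.3  0.8]
-25.8 [-2.9 -1.2 -0.2]
-25.4 [-4.2 -1.   0.3]
-25.0 [-3.5 -0.3  0.4]
-24.6 [-4.1 -0.2  0.7]
-24.2 [-2.9 -0.4 -0.6]
-23.8 [-2.9 -0.4 -0.5]
-23.4 [-4.4  0.2 -0.5]
-23.0 [-5.2  0.5 -0.8]
-22.6 [-5.3  0.4 -0.3]
-22.2 [-7.   0.2  0.6]
contact -3.5
[-5.2 -0.5  0. ] 42.2833
```

Run:
```python
from h import *
th=np.radians(-9.6); n=np.array([np.cos(th),np.sin(th)]); t=np.array([-n[1],n[0]])
blk=C+180*n+t*np.radians(-.2)*180
def at(x,z,dr=-1.): q=blk+t*x+n*dr; return [q[0],q[1],z]
servo_line(at(-21.8,127),max_speed=8); hold(.25); print("push",ftr(80.4))
servo_line(at(-31,127),max_speed=40); servo_line(at(-31,220),max_speed=120)
move_pose([605,25,300],[180,0,160]); hold(.2)
p,d,m=shot("wrist"); P=cloud(m,d)
th=np.radians(-9.3); n=np.array([np.cos(th),np.sin(th)]); t=np.array([-n[1],n[0]])
f=lambda A:np.c_[(A[:,:2]-C)@t,(A[:,:2]-C)@n-180,A[:,2]]
hsv=cv2.cvtColor(p,cv2.COLOR_RGB2HSV); K=(cv2.inRange(hsv,(0,110,50),(8,255,255))|cv2.inRange(hsv,(172,110,50),(180,255,255)))>0
A=f(P[K&(P[...,2]>120)&(P[...,2]<150)]); print("red",len(A),np.round(np.percentile(A,[2,50,98],axis=0),1).tolist())
Q=f(P[120:300,200:440].reshape(-1,3)); Q=Q[~np.isnan(Q).any(1)]
for a,b in((168,177),(134,142)):
    A=Q[(Q[:,2]>a)&(Q[:,2]<b)&(abs(Q[:,0])<16)&(abs(Q[:,1])<30)]; print(np.round(np.percentile(A,[1,50,99],axis=0),1).tolist())
print(sense()["time_s"]); save("w6c",p,(200,120,440,300),3)
```

```text
push [-7.7 -0.6  0.7]
red 77 [[16.9, -14.9, 126.9], [18.4, -3.9, 136.8], [20.9, 8.2, 139.0]]
[[-11.7, -7.1, 169.4], [1.5, -0.9, 172.4], [14.7, 6.5, 173.8]]
[[-12.9, -15.8, 134.5], [0.3, -10.5, 138.0], [15.6, 11.3, 141.7]]
45.5917
```

View pics/w6c.png

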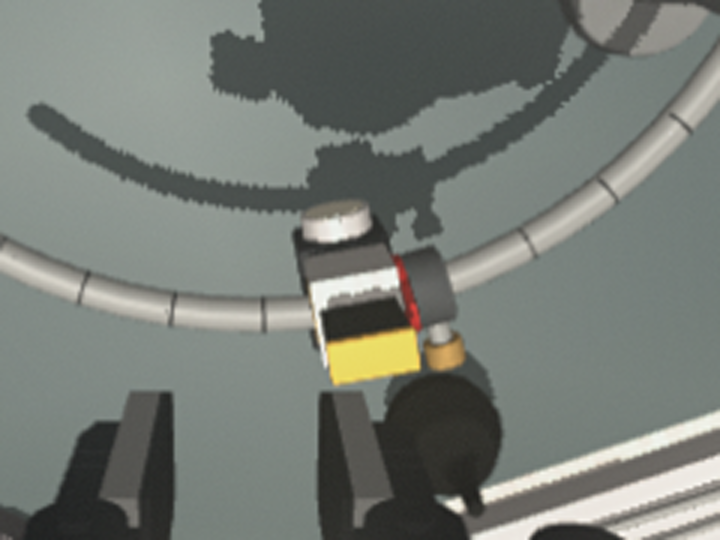

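The carriage hangs upright against the red face: its block front lies at the face (400,285), and the collar has not moved. I'm handing it in.

```bash
python3 -c "
from workcell import *
print(sign_off())"
```

```text
the job is handed in; nothing more can be done
None
```

The carriage is on the bar, released and hanging upright against the red-faced collar, with its lamp window towards the lens. The collar hasn't visibly moved and the job is handed in, but no verdict came back.

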